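# Fit the keyed blue filter and latch it

### The job

Fit the blue filter holder on the lamp base: rest it on the seat's black collar with its yellow tab about 30 degrees to one side of the wide notch, so that the tabs ride on the rim, then keep light pressure on and turn it until all three tabs drop into their notches and it is fully home. Then swing the red-knobbed latch fully closed over the yellow tab and let go. Be gentle, and leave the amber filter, the glass dish and the dropper bottle where they are.

Things in the scene. Friction and masses are not known exactly. Their poses are not given: they have to be found in the camera images.
- blue: Blue filter holder, to be fitted: silvery round body, 60 mm in diameter, 20 mm high (lowest 4 mm taper in to radius 26), blue glass on top, bridged by a blue grip bar; about 150 g. It stands on the bench. Origin: centre of its underside, z up, x along the bar towards its yellow tab.
- blue_bar (a point): Centre of the blue holder's straight grip bar, on its axis, 47 mm above its underside. Bar 60 mm long (holder's x), 12 mm thick (y), 14 mm high (40 to 54 mm above the underside), on two 7 x 10 mm posts 25 mm either side of the axis.
- blue_tab (a point): Outer end of the yellow tab, 44 mm from the holder's axis along its +x. The yellow tab is 18 mm wide; two silvery tabs 10 mm wide, equally long, stand at 105 degrees either side of it. Tab undersides are 8 mm, tops 16 mm above the holder's underside (this point: 12 mm).
- amber: Amber filter holder, same shape and size, amber glass, orange bar; leave it alone. Origin: centre of its underside.
- lamp: Cream lamp base fixed on the bench, 45 mm high, from x = -85 to 145 mm and y = -85 to 85 mm in its own frame; origin at bench level under the seat's centre. The seat on its top is a black collar, bore radius 32 mm (2 mm play round the holder), outer radius about 50 mm, 16 mm high (rim 61 mm above the bench), round a pale lamp window, the seat's floor.
- seat (a point): Centre of the seat's floor, 45 mm above the bench. x points to the collar's wide notch (22 mm, yellow marks beside it); two narrow notches (14 mm) lie 105 degrees either side; all are cut full height. Tabs riding on the rim: holder's underside 8 mm above this floor. Home (yellow tab along this x): underside on the floor, tab tops flush with the rim.
- latch (a joint): Angle (rad) of the flat steel swing latch on an upright pivot. 0 = closed, at its stop: arm over the wide notch, 2 mm above the rim, red knob straight out along the lamp's +x. Grows anticlockwise from above to 1.9; starts open, 1.2 to 1.8. In the lamp's frame the knob lies 34 mm from the pivot towards (cos, sin) of it. Stays where left; moves with about 1.2 N.
- latch_knob (a point): On the axis of the latch's red upright round knob (16 mm in diameter, from 71 to 111 mm above the bench), at 91 mm above the bench.
- latch_pivot (a point): On the latch's pivot axis, 68 mm along the lamp's +x from the seat's centre, 91 mm above the bench.
- dish: Shallow glass dish, 90 mm across, 16 mm high; bystander. Origin: centre of its underside.
- dropper: Amber dropper bottle, 40 mm in diameter, 85 mm high; bystander. Origin: centre of its underside.
There are look-alikes about, which are no part of the job. What is shaped like the blue but green or pink is not meant.

How it is judged:
On the way, in this order (a step that is already met when the one before it is completed fails the run):
1. blue holder centred in the collar with its tabs resting on the rim, yellow tab at least 15 degrees from the wide notch (horizontal distance between blue and seat below 0.006 m and z of blue in the frame of seat between 0.0055 and 0.0115 m and contact force between blue and lamp above 0.3 N and x of blue_tab in the frame of seat above 0.015 m and angle between the x axis of blue and the x axis of seat, either way round above 0.26 rad), for 0.1 s.
2. turned, still pressing on the rim, to within 11 degrees of the notches (horizontal distance between blue and seat below 0.006 m and z of blue in the frame of seat between 0.0055 and 0.0115 m and contact force between blue and lamp above 0.3 N and x of blue_tab in the frame of seat above 0.015 m and angle between the x axis of blue and the x axis of seat, either way round below 0.2 rad).
3. dropped fully home with all tabs in their notches (horizontal distance between blue and seat below 0.004 m and z of blue in the frame of seat between -0.003 and 0.002 m and angle between blue's own z axis and vertical below 0.06 rad and angle between the x axis of blue and the x axis of seat, either way round below 0.12 rad and x of blue_tab in the frame of seat above 0.03 m), for 0.2 s.
At the end, for the whole second after the job is handed in: Blue holder level on the seat's floor (within 2 mm in height, 4 mm of centre, 7 degrees of the keyed angle, yellow tab in the wide notch), at rest, and latch closed to within 0.12 rad (all of step 3 and value of joint latch below 0.12 rad and linear speed of blue below 0.02 m/s); the robot touches nothing.
It fails at once if amber filter, dish or dropper bottle moved more than 30 mm (distance of any of amber, dish, dropper from where it was at the start of the episode above 0.03 m).
It fails at once if blue holder pressed on the lamp base with more than 60 N (contact force between blue and lamp above 60 N).
It also fails if it takes over 54 s, if anything falls off the work surface, if the arm or the gripper's body presses on something with over 40 N, if the wrist force passes 120 N, or if a joint passes its speed limit or range.

### The arm

A 7-joint arm with a two-finger parallel gripper is mounted at the origin on the work surface. World frame = base frame: x ahead of the robot, y to its left, z up, the work surface at z = 0. Lengths are in m, angles in rad, forces in N, time in s.
With the tool pointing down it reaches from about 0.425 to 0.925 m from the base axis. Payload 6.8 kg.
Tool frame: the origin (TCP) lies midway between the tips of the shut fingers; the grasp point (between the pads) lies 19 mm behind it; x points along the fingers, z is the direction in which the jaws open and shut, and the axes are right-handed (so a half turn about x gives the same grasp; the last joint's range is limited). The gripper opens to 85 mm and grips with 20 to 120 N. Pads are 22 mm wide; open, the fingers measure 114 mm over their backs; the gripper's body (76 mm by 85 mm) begins 54 mm behind the grasp point. The pads swing forward as they close: fully open they stand 13 mm farther back than shut.
Start: joints at [-1.362, 0.477, 0.022, 1.555, -0.011, 1.109, -0.083], TCP at [0.21, 0.641, 0.231] pointing down, gripper open.
Joint ranges: [-2.96, 2.96], [-0.34, 2.1], [-1.41, 1.46], [0.24, 2.44], [-1.37, 4.51], [0.17, 1.92], [-2.96, 2.96]. Speed limits (rad/s): [2.39, 2.39, 3.14, 3.14, 3.14, 3.14, 3.14].

### API

Orientations are given as a unit quaternion [w, x, y, z].
In Python, from station import bot gives the robot as it stands. The module is installed in compiled form; this text tells all that it offers.
- The arm moves only by the shell command python3 -m jog 'ROWS' [FORCE]. ROWS is text: rows parted by semicolons, each of 7 numbers parted by spaces: the shift along the tool's x, y, z in mm, then the turn, a rotation vector about the tool's x, y, z in units of 6 degrees (1.0 is 6 degrees), then the finger opening in mm, from 0 to 85.4. A call has 1 to 5 rows; each row shifts and turns the commanded pose from where the row before left it, along the tool's axes as they then stand; what a row does not reach is not made up. A row lasts 1/10 s, in which the tool goes at most 50 mm and 8.59 degrees, less where a joint would pass 70% of its speed; a pose out of reach is approached as far as the arm can. A call with a gripper value outside its range is refused whole. The fingers move at their own pace and stop on an object; FORCE is the grip in N (left out, the last holds). Time passes only in rows, so rows that do not move let the fingers close. It gives the time, the measured TCP pose, the force and the opening at its end, in the units of the state.
- bot.get_obs(): the state, without advancing time (a new reading comes with each control period).
- bot.read_camera(name): name is "side" or "top" or "wrist"; returns (picture, depth): 384x512x3 uint8, red, green, blue; 384x512 float32, m along the optical axis (not along the pixel's ray), 0 where there is no reading.
- bot.calibration(name): a dict with "fx", "fy", "cx", "cy" (pixels), "D" ([k1, k2, p1, p2, k3] as OpenCV has them; the pictures are not rectified), "T" (4x4, takes a point from camera to world coordinates). Camera axes: x right, y up, looking along -z (the intrinsics and any distortion apply to the point x, -y, -z); pixel columns grow to the right and rows downward; lengths in m; the calibration is good to about 2 mm. A picture is of the moment at which its call begins: read the wrist's pose just before it. calibration takes no time and is no camera call; for the wrist camera it gives the pose at the moment of the call.
- bot.hand_in(): hands the job in, once; it reports no verdict.
The state is a dict: "t": time; "q": joint angles; "joint_vel": joint speeds; "joint_torque": joint torques, N m; "eef_pos": TCP position; "tool_rot": TCP orientation; "contact_force": force on the tool from outside, world axes, zero at the start; "torque": the same for the moment, N m; "gripper_width": opening from 0.0 (shut) to 1.0 (fully open).
Only numpy, scipy, OpenCV 4.12 (cv2) and the standard library are available. Lean on these libraries where they do the work, as an engineer would, in place of code of your own. Each camera call takes 0.05 s, during which the arm holds its last target.

## Working session

There is one attempt and no reset: what is moved stays moved. The work goes in short steps, Python scripts to look and compute and a shell command to move; the robot and the scene stay as the last step left them, time stands still between calls to the robot, and variables do not carry over. Pictures are saved under pics/ and viewed, and the job is handed in when it is done.

```bash
mkdir -p pics; python3 - <<'E'
from station import bot
import cv2,numpy as np
o=bot.get_obs();print({k:np.round(v,4).tolist() for k,v in o.items()})
for n in ["side","top","wrist"]:
    c=bot.calibration(n)
    p,d=bot.read_camera(n)
    cv2.imwrite(f"pics/{n}0.png",p[:,:,::-1]); np.savez(f"pics/{n}0.npz",p=p,d=d,T=c["T"],K=[c["fx"],c["fy"],c["cx"],c["cy"]],D=c["D"])
    print(n,c["fx"],c["fy"],c["cx"],c["cy"],c["D"],np.round(c["T"],3).tolist())
E
```

```text
{'t': 0.0, 'q': [-1.3621, 0.4778, 0.0224, 1.5565, -0.0115, 1.1093, -0.0831], 'joint_vel': [-0.0003, 0.0003, -0.0002, -0.0004, -0.0004, -0.0004, 0.0002], 'joint_torque': [-0.0003, -59.6436, 1.6075, -28.1197, 0.0124, 0.0093, 0.0], 'eef_pos': [0.2101, 0.6409, 0.2303], 'tool_rot': [0.5721, -0.4153, 0.5731, 0.4145], 'contact_force': [-0.6363, -0.0114, -0.0132], 'torque': [0.0315, 0.0213, 0.0268], 'gripper_width': 1.0039}
side 392.3962673254912 392.3962673254912 258.33725671390687 191.4538623108161 [0.02704643 0.         0.         0.         0.        ] [[0.998, 0.051, -0.042, 0.484], [-0.062, 0.499, -0.864, -0.788], [-0.023, 0.865, 0.501, 0.606], [0.0, 0.0, 0.0, 1.0]]
top 473.54021414769625 473.54021414769625 262.44380882055634 197.17917538611783 [-0.09614822  0.          0.          0.          0.        ] [[-0.028, 0.977, -0.214, 0.28], [-1.0, -0.027, 0.009, 0.102], [0.003, 0.214, 0.977, 1.283], [0.0, 0.0, 0.0, 1.0]]
wrist 297.0040147425585 297.0040147425585 255.93876095380296 192.50399289727363 [0.00977095 0.         0.         0.         0.        ] [[0.311, -0.902, -0.298, 0.134], [0.95, 0.295, 0.1, 0.664], [-0.002, -0.314, 0.949, 0.373], [0.0, 0.0, 0.0, 1.0]]
```

View pics/side0.png

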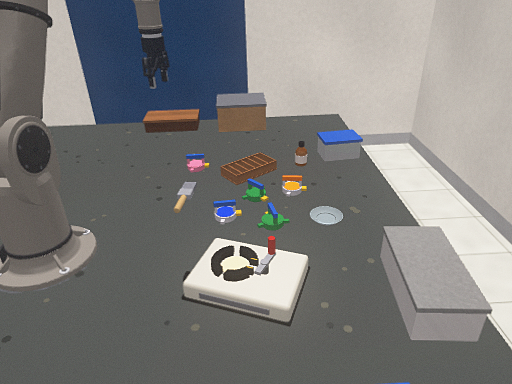

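View pics/top0.png

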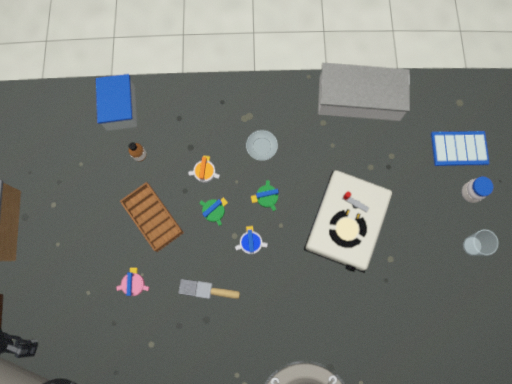

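View pics/wrist0.png

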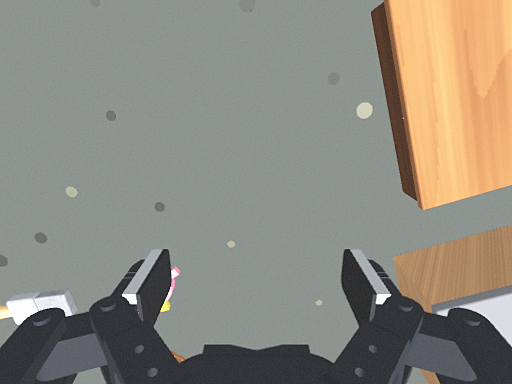

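Top view: the blue holder (blue glass and bar) is at about (251,240). It could be confused with the two greens at (214,210) and (267,195), which also have blue bars, the pink at (132,284), and the amber at (204,170). I choose (251,240) and will check it in a close crop. The lamp is at about (348,222), with its collar at (348,228) and its red knob at (347,195).

```bash
cat > h.py <<'E'
import numpy as np,cv2
def load(f):
    z=np.load(f); return z['p'],z['d'],z['T'],z['K'],z['D']
def ray(uv,T,K,D):
    Km=np.array([[K[0],0,K[2]],[0,K[1],K[3]],[0,0,1.]])
    n=cv2.undistortPoints(np.array(uv,float).reshape(-1,1,2),Km,np.array(D,float)).reshape(-1,2)
    d=np.c_[n[:,0],-n[:,1],-np.ones(len(n))]@T[:3,:3].T
    return T[:3,3],d
def onplane(uv,z,T,K,D):
    o,d=ray(uv,T,K,D); s=(z-o[2])/d[:,2]; return o+d*s[:,None]
def project(P,T,K,D):
    P=np.atleast_2d(P); c=(P-T[:3,3])@T[:3,:3]
    c=c*np.array([1,-1,-1]); Km=np.array([[K[0],0,K[2]],[0,K[1],K[3]],[0,0,1.]])
    return cv2.projectPoints(c,np.zeros(3),np.zeros(3),Km,np.array(D,float))[0].reshape(-1,2)
def blobs(m,mn=8):
    n,l,s,c=cv2.connectedComponentsWithStats(m.astype(np.uint8)); 
    return [(c[i].round(2).tolist(),int(s[i,4])) for i in range(1,n) if s[i,4]>=mn]
def hsv(p): return cv2.cvtColor(p,cv2.COLOR_RGB2HSV).astype(int)
E
python3 - <<'E'
from h import *
p,d,T,K,D=load('pics/top0.npz')
a=cv2.resize(p[215:265,225:280],None,fx=7,fy=7,interpolation=cv2.INTER_CUBIC)
b=cv2.resize(p[165:275,300:400],None,fx=4,fy=4,interpolation=cv2.INTER_CUBIC)
H=max(a.shape[0],b.shape[0]);c=np.zeros((H,a.shape[1]+b.shape[1],3),np.uint8);c[:a.shape[0],:a.shape[1]]=a;c[:b.shape[0],a.shape[1]:]=b
cv2.imwrite('pics/c1.png',c[:,:,::-1])
p,d,T,K,D=load('pics/side0.npz')
cv2.imwrite('pics/c2.png',cv2.resize(p[190:320,175:315],None,fx=4,fy=4,interpolation=cv2.INTER_CUBIC)[:,:,::-1])
E
```

```text
(no output)
```

View pics/c1.png

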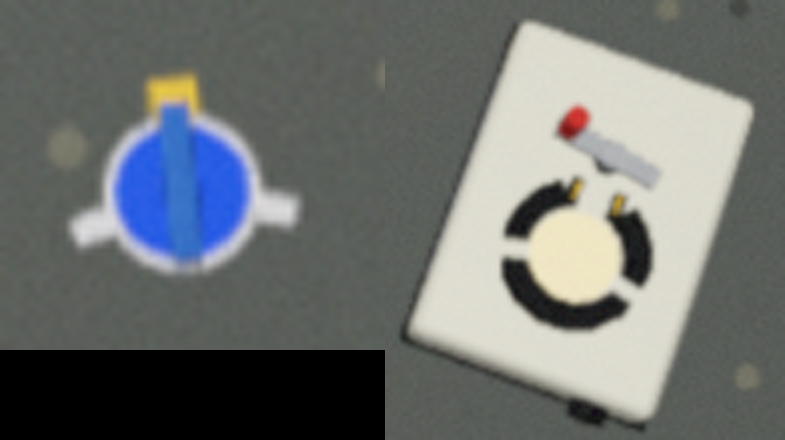

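View pics/c2.png

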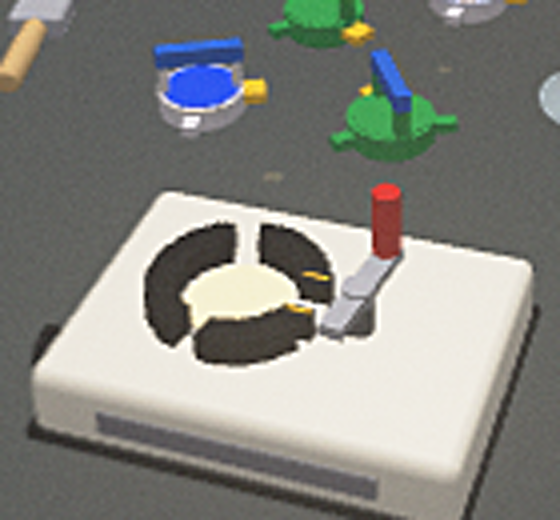

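The crop confirms it: silvery body, blue glass, blue bar and yellow tab pointing up in the image. The lamp's wide notch points up and slightly right, and the latch is open with its knob at image upper-left.

```bash
python3 - <<'E'
from h import *
for cam in ['top','side']:
    p,d,T,K,D=load(f'pics/{cam}0.npz'); h=hsv(p); H,S,V=h[...,0],h[...,1],h[...,2]
    pp=p.astype(int)
    print(cam)
    yel=(H>15)&(H<32)&(S>120)&(V>120); red=((H<5)|(H>174))&(S>150)&(V>90); blu=(H>100)&(H<125)&(S>150)&(V>120)
    for nm,m,z in [('yel',yel,.016),('red',red,.111),('blu',blu,.02)]:
        for c,a in blobs(m,5): print(nm,c,a,onplane([c],z,T,K,D)[0].round(4))
    # red top height etc
    # collar
    box=(slice(200,265),slice(320,375)) if cam=='top' else (slice(238,290),slice(205,268))
    m=np.zeros(H.shape,np.uint8); m[box]=(V[box]<70)
    if cam=='top':
        n,l,s,c=cv2.connectedComponentsWithStats(m); keep=np.isin(l,[i for i in range(1,n) if s[i,4]>60]); print(s[1:,4])
        cs,_=cv2.findContours(keep.astype(np.uint8),cv2.RETR_EXTERNAL,cv2.CHAIN_APPROX_NONE)
        pts=np.vstack(cs).reshape(-1,2)
        W=onplane(pts,.061,T,K,D)[:,:2]; c0=W.mean(0)
        from scipy.optimize import least_squares
        for it in range(6):
            r=np.linalg.norm(W-c0,axis=1)
            o=W[abs(r-.05)<.006]; i=W[abs(r-.032)<.005]
            f=lambda q:np.r_[np.linalg.norm(o-q[:2],axis=1)-q[2],np.linalg.norm(i-q[:2],axis=1)-q[3]]
            q=least_squares(f,[*c0,.05,.032],loss='soft_l1',f_scale=.001).x; c0=q[:2]
        print('collar',q.round(4),len(o),len(i))
        ys=onplane([c for c,a in blobs(yel,3) if 320<c[0]<375 and 200<c[1]<225],.061,T,K,D)[:,:2]
        print('marks',ys.round(4)); v=ys.mean(0)-c0; print('dir deg',np.degrees(np.arctan2(v[1],v[0])))
        # notch angular distribution
        yy,xx=np.nonzero(keep); A=onplane(np.c_[xx,yy],.061,T,K,D)[:,:2]-c0
        an=np.degrees(np.arctan2(A[:,1],A[:,0])); hh,_=np.histogram(an,bins=72,range=(-180,180)); print(hh)
        # lamp rect
        lm=np.zeros_like(m); lm[160:280,295:400]=(V[160:280,295:400]>150); 
        cs,_=cv2.findContours(lm,cv2.RETR_EXTERNAL,cv2.CHAIN_APPROX_NONE); cc=max(cs,key=cv2.contourArea)
        P=onplane(cc.reshape(-1,2),.045,T,K,D)[:,:2].astype(np.float32); print('rect',cv2.minAreaRect(P))
        # blue silver body
    bb=(slice(218,262),slice(230,275)) if cam=='top' else (slice(195,225),slice(205,250))
    mm=np.zeros(H.shape,bool); mm[bb]=blu[bb]
    bar=mm&(pp[...,1]>90); gl=mm&(pp[...,1]<=90)
    print('bar/glass',blobs(bar,5),blobs(gl,5))
    print(p[225:260:3,251].tolist() if cam=='top' else '')
E
```

```text
top
yel [206.54, 157.46] 24 [0.6747 0.2433 0.016 ]
yel [197.97, 169.43] 60 [0.6406 0.2672 0.016 ]
yel [207.86, 170.85] 109 [0.6357 0.2397 0.016 ]
yel [253.54, 198.59] 39 [0.5535 0.1147 0.016 ]
yel [223.74, 201.38] 34 [0.5479 0.1964 0.016 ]
yel [347.4, 211.4] 5 [ 0.5107 -0.1406  0.016 ]
yel [357.57, 215.71] 7 [ 0.498  -0.1678  0.016 ]
yel [249.04, 227.3] 23 [0.4745 0.1288 0.016 ]
yel [133.37, 269.8] 35 [0.3676 0.4407 0.016 ]
red [346.68, 195.04] 28 [ 0.5358 -0.1234  0.111 ]
blu [113.22, 98.33] 1517 [0.8612 0.5149 0.02  ]
blu [456.41, 150.66] 402 [ 0.6763 -0.4652  0.02  ]
blu [482.67, 185.98] 296 [ 0.5713 -0.5293  0.02  ]
blu [267.15, 192.95] 92 [0.5674 0.0771 0.02  ]
blu [211.42, 207.93] 92 [0.5298 0.2298 0.02  ]
blu [250.45, 241.74] 266 [0.4347 0.1258 0.02  ]
blu [129.03, 283.42] 71 [0.3315 0.4505 0.02  ]
[ 89 100 186   7   4  10]
collar [ 0.4579 -0.1285  0.0468  0.035 ] 73 56
marks [[ 0.5025 -0.132 ]
 [ 0.4902 -0.1582]]
dir deg -23.36615417111457
[ 5  8  7  6  7  5  7  8  0  0  0  0  1  6  7  8  8 10  6  9  6  9  8  9
  8  3  2  0  0  0  0  0  0  0  0  0  3  6  6  7  7  7  6  8  6  
[... 520 characters left out ...]
 [0.6372 0.2562 0.016 ]
yel [303.78, 188.11] 27 [0.672  0.2364 0.016 ]
yel [264.13, 197.87] 31 [0.5482 0.1913 0.016 ]
yel [238.35, 212.5] 34 [0.4717 0.1205 0.016 ]
yel [266.0, 212.17] 6 [0.5476 0.1147 0.016 ]
yel [253.89, 258.56] 9 [ 0.5041 -0.0783  0.016 ]
yel [249.0, 266.75] 8 [ 0.4916 -0.1057  0.016 ]
red [270.8, 244.15] 97 [ 0.5376 -0.1504  0.111 ]
blu [339.03, 135.64] 391 [0.8732 0.6242 0.02  ]
blu [194.53, 155.61] 62 [0.3224 0.5011 0.02  ]
blu [255.08, 183.28] 72 [0.5264 0.2747 0.02  ]
blu [224.15, 207.97] 233 [0.4326 0.1413 0.02  ]
blu [272.05, 208.69] 58 [0.5652 0.1245 0.02  ]
blu [400.4, 382.95] 20 [ 0.7212 -0.4081  0.02  ]
bar/glass [([223.74, 201.1], 42)] [([224.39, 209.26], 174)]
```

```bash
cat >> h.py <<'E'
from scipy.spatial.transform import Rotation as Ro
def R_(q): return Ro.from_quat([q[1],q[2],q[3],q[0]])
def yawR(a,flip=0):
    # tool down, jaw dir z at world yaw a (deg)
    a=np.radians(a+180*flip); x=np.array([0,0,-1.]); z=np.array([np.cos(a),np.sin(a),0]); y=np.cross(z,x)
    return Ro.from_matrix(np.c_[x,y,z])
def delta(o,pos,R):
    R0=R_(o['tool_rot']); return (R0.inv().apply(np.array(pos)-o['eef_pos'])*1000).round(1),((R0.inv()*R).as_rotvec()/np.radians(6)).round(2)
E
python3 - <<'E'
from h import *; from station import bot
o=bot.get_obs(); M=R_(o['tool_rot']).as_matrix(); print(M.round(3))
z=M[:,2]; print('jaw yaw',np.degrees(np.arctan2(z[1],z[0])))
for f in (0,1): print(delta(o,[.39,.126,.23],yawR(94,f)))
E
```

```text
[[-0.    -0.95   0.312]
 [-0.001  0.312  0.95 ]
 [-1.    -0.    -0.001]]
jaw yaw 71.84902392003045
(array([   1.2, -331.3, -433.3]), array([-3.69, -0.01, -0.  ]))
(array([   1.2, -331.3, -433.3]), array([ 2.631e+01, -0.000e+00,  2.000e-02]))
```

```bash
python3 -m jog '0 -30 -35 0 0 0 85;0 -30 -35 0 0 0 85;0 -30 -35 0 0 0 85;0 -30 -35 0 0 0 85;0 -30 -35 0 0 0 85'; python3 -m jog '0 -30 -35 0 0 0 85;0 -30 -35 0 0 0 85;0 -30 -35 0 0 0 85;0 -30 -35 0 0 0 85;0 -30 -35 0 0 0 85';python3 -m jog '0 -30 -35 0 0 0 85;0 -30 -35 0 0 0 85;0 0 0 -1.2 0 0 85;0 0 0 -1.3 0 0 85;0 0 0 -1.2 0 0 60'
cat > snap.py <<'E'
import sys; from h import *; from station import bot
def snap(n,f):
    c=bot.calibration(n); p,d=bot.read_camera(n)
    cv2.imwrite(f"pics/{f}.png",p[:,:,::-1]); np.savez(f"pics/{f}.npz",p=p,d=d,T=c["T"],K=[c["fx"],c["fy"],c["cx"],c["cy"]],D=c["D"])
if __name__=='__main__':
    o=bot.get_obs(); print({k:np.round(v,4).tolist() for k,v in o.items() if k in('t','q','eef_pos','tool_rot','contact_force','gripper_width')})
    for i in range(1,len(sys.argv),2): snap(sys.argv[i],sys.argv[i+1])
E
python3 snap.py wrist w1
```

```text
t: 0.65
eef_pos: [0.2987, 0.4264, 0.2311]
tool_rot: [0.573, -0.415, 0.573, 0.415]
contact_force: [1.9, 0.1, 0.0]
gripper_width: 0.995
t: 1.15
eef_pos: [0.3866, 0.2135, 0.2314]
tool_rot: [0.573, -0.415, 0.572, 0.415]
contact_force: [1.7, -0.1, 0.3]
gripper_width: 0.997
t: 1.65
eef_pos: [0.4215, 0.1296, 0.2312]
tool_rot: [0.481, -0.518, 0.481, 0.518]
contact_force: [-0.5, 0.4, -0.1]
gripper_width: 0.855
{'t': 1.65, 'q': [-0.7136, 0.0789, 0.2915, 2.1028, -0.0277, 0.9636, 1.2385], 'eef_pos': [0.4215, 0.1296, 0.2312], 'tool_rot': [0.4809, -0.5183, 0.481, 0.5184], 'contact_force': [-0.547, 0.4285, -0.0825], 'gripper_width': 0.8552}
```

View pics/w1.png

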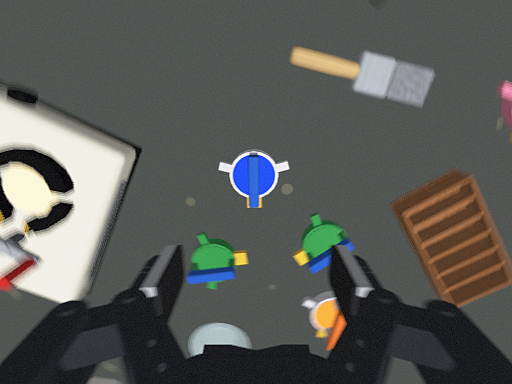

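Wrist view: blue holder centred at (253,175), yellow tab at (254,203). The greens at (213,258) and (322,240) are clear of it.

```bash
python3 - <<'E'
from h import *
p,d,T,K,D=load('pics/w1.npz'); h=hsv(p);H,S,V=h[...,0],h[...,1],h[...,2]
box=np.zeros(H.shape,bool); box[145:212,215:295]=1
print(p[175,225:285:4].tolist())
body=box&(V>140)  # silver+glass+bar+yellow
blu=box&(H>100)&(H<125)&(S>150)
bar=blu&(p[...,1]>90); gl=blu&(p[...,1]<=90); yel=box&(H>15)&(H<32)&(S>110)&(V>110)
for nm,m,z in[('bar',bar,.054),('glass',gl,.02),('yel',yel,.014)]:
    yy,xx=np.nonzero(m); P=onplane(np.c_[xx,yy],z,T,K,D)[:,:2]
    r=cv2.minAreaRect(P.astype(np.float32)); print(nm,len(xx),P.mean(0).round(4),'rect',r)
    if nm=='glass':
        c,rr=cv2.minEnclosingCircle(P.astype(np.float32)); print('circ',c,rr)
    if nm=='bar':
        w,v=np.linalg.eigh(np.cov(P.T)); print('yaw',np.degrees(np.arctan2(v[1,1],v[0,1])))
    ft=lambda q:q
E
```

```text
[[88, 91, 86], [187, 187, 190], [55, 92, 247], [41, 87, 247], [38, 82, 247], [34, 81, 247], [56, 103, 199], [52, 108, 221], [55, 108, 217], [37, 81, 248], [34, 78, 247], [37, 83, 247], [29, 78, 248], [245, 244, 247], [86, 88, 86]]
bar 479 [0.4338 0.1253] rect ((0.4311426877975464, 0.1280694305896759), (0.056556686758995056, 0.04624561965465546), 36.66740798950195)
yaw -174.91181151479748
glass 956 [0.4353 0.1256] rect ((0.4384010136127472, 0.12356656789779663), (0.04976201429963112, 0.055868975818157196), 48.89678192138672)
circ (0.4432418942451477, 0.126750648021698) 0.03278585523366928
yel 51 [0.4744 0.13  ] rect ((0.47427982091903687, 0.12888912856578827), (0.012382491491734982, 0.01817702315747738), 4.322068214416504)
```

```bash
python3 - <<'E'
from h import *; from station import bot
p,d,T,K,D=load('pics/w1.npz'); h=hsv(p);H,S,V=h[...,0],h[...,1],h[...,2]
box=np.zeros(H.shape,np.uint8); box[145:212,215:295]=1
bar=((box>0)&(H>100)&(H<125)&(S>120)&(V>160)&(V<236)).astype(np.uint8)
bar=cv2.morphologyEx(bar,cv2.MORPH_OPEN,np.ones((4,4),np.uint8))
n,l,s,c=cv2.connectedComponentsWithStats(bar); i=1+np.argmax(s[1:,4]); yy,xx=np.nonzero(l==i)
P=onplane(np.c_[xx,yy],.054,T,K,D)[:,:2]; r=cv2.minAreaRect(P.astype(np.float32)); print(len(xx),P.mean(0),r)
o=bot.get_obs(); print(o['eef_pos']); print(delta(o,[.434,.1255,.03],yawR(95)))
E
```

```text
534 [0.43443223 0.12634445] ((0.4364800751209259, 0.12597441673278809), (0.057376254349946976, 0.012146126478910446), 4.487604141235352)
[0.42140767 0.1298334  0.23119053]
(array([201.2, -12.3,  -5.3]), array([-0.06, -0.  , -0.  ]))
```

```bash
python3 -m jog '40 -7 -2 -0.1 0 0 40;40 -6 -2 0 0 0 40;40 0 0 0 0 0 40;40 0 0 0 0 0 40;0 0 0 0 0 0 40'; python3 snap.py wrist w2
```

```text
t: 2.2
eef_pos: [0.4312, 0.1257, 0.0674]
tool_rot: [0.477, -0.518, 0.483, 0.521]
contact_force: [-1.5, -0.2, 0.8]
gripper_width: 0.471
{'t': 2.2, 'q': [-0.6371, 0.3751, 0.2547, 2.2218, -0.1696, 0.572, 1.3946], 'eef_pos': [0.4312, 0.1257, 0.0674], 'tool_rot': [0.4765, -0.5183, 0.483, 0.5206], 'contact_force': [-1.4992, -0.2258, 0.8462], 'gripper_width': 0.4707}
```

View pics/w2.png

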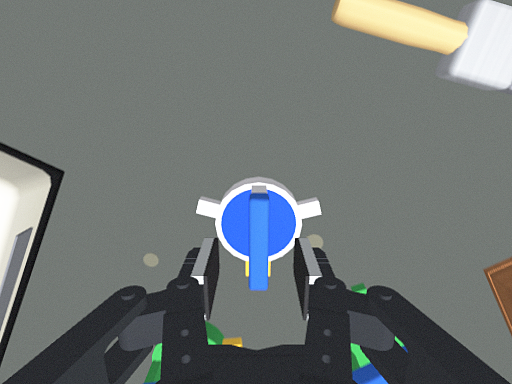

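The bar at (258,240) lies between the pads, roughly centred between the fingers.

```bash
python3 - <<'E'
from h import *; from station import bot
p,d,T,K,D=load('pics/w2.npz'); h=hsv(p);H,S,V=h[...,0],h[...,1],h[...,2]
box=np.zeros(H.shape,np.uint8); box[170:300,220:295]=1
bar=((box>0)&(H>100)&(H<125)&(S>120)&(V>160)&(V<238)).astype(np.uint8)
bar=cv2.morphologyEx(bar,cv2.MORPH_OPEN,np.ones((5,5),np.uint8))
n,l,s,c=cv2.connectedComponentsWithStats(bar); i=1+np.argmax(s[1:,4]); yy,xx=np.nonzero(l==i); print(yy.min(),yy.max(),xx.min(),xx.max())
P=onplane(np.c_[xx,yy],.054,T,K,D)[:,:2]; print(len(xx),cv2.minAreaRect(P.astype(np.float32)))
o=bot.get_obs(); print(o['eef_pos']); print(delta(o,[.435,.126,.030],yawR(94.7)))
E
```

```text
Traceback (most recent call last):
ValueError: attempt to get argmax of an empty sequence
```

```bash
python3 - <<'E'
from h import *; from station import bot
p,d,T,K,D=load('pics/w2.npz'); h=hsv(p);H,S,V=h[...,0],h[...,1],h[...,2]
print(p[240,225:300:6].tolist(), h[240,225:300:6].tolist())
g=(abs(H-109)<3)&(S>150); 
box=np.zeros(H.shape,np.uint8); box[170:300,220:295]=1
bar=((box>0)&(H>=105)&(H<=110)&(S>120)).astype(np.uint8)
bar=cv2.morphologyEx(bar,cv2.MORPH_OPEN,np.ones((5,5),np.uint8))
n,l,s,c=cv2.connectedComponentsWithStats(bar);print(s.tolist()); i=1+np.argmax(s[1:,4]); yy,xx=np.nonzero(l==i)
P=onplane(np.c_[xx,yy],.054,T,K,D)[:,:2]; print(len(xx),cv2.minAreaRect(P.astype(np.float32)))
o=bot.get_obs(); print(o['eef_pos']); print(delta(o,[.435,.126,.030],yawR(94.7)))
E
```

```text
[[255, 255, 255], [51, 114, 255], [54, 117, 255], [49, 113, 255], [58, 110, 223], [73, 145, 252], [72, 143, 252], [68, 141, 249], [61, 121, 255], [58, 119, 255], [53, 117, 255], [249, 251, 255], [36, 31, 38]] [[0, 0, 255], [111, 204, 255], [111, 201, 255], [111, 206, 255], [111, 189, 223], [108, 181, 252], [108, 182, 252], [108, 185, 249], [111, 194, 255], [111, 197, 255], [110, 202, 255], [110, 6, 255], [141, 47, 38]]
[[0, 0, 512, 384, 194979], [250, 199, 19, 90, 1629]]
1629 ((0.43575382232666016, 0.125799760222435), (0.05826520547270775, 0.01046810019761324), 4.213733196258545)
[0.43294841 0.12628988 0.06981893]
(array([39.8, -2.2, -0.4]), array([-0.02, -0.02, -0.05]))
```

```bash
python3 -m jog '20 -2 0 0 0 0 40 40;19 0 0 0 0 0 40;0 0 0 0 0 0 40' 2>&1 | tail -3; python3 -m jog '20 -2 0 0 0 0 40;18 0 0 0 0 0 40;0 0 0 0 0 0 40;0 0 0 0 0 0 5;0 0 0 0 0 0 5' 40;python3 -m jog '0 0 0 0 0 0 5;0 0 0 0 0 0 5;0 0 0 0 0 0 5' 40
```

```text
schema error: expected 7 numbers
t: 2.75
eef_pos: [0.438, 0.1278, 0.0351]
tool_rot: [-0.48, 0.52, -0.478, -0.519]
contact_force: [-0.3, -1.6, 3.8]
gripper_width: 0.137
t: 3.05
eef_pos: [0.438, 0.1277, 0.0351]
tool_rot: [-0.48, 0.52, -0.478, -0.519]
contact_force: [-0.1, -0.8, 8.8]
gripper_width: 0.135
```

```bash
python3 -m jog '-10 0 0 0 0 0 5;-30 0 0 0 0 0 5;-40 0 0 0 0 0 5;-40 0 0 0 0 0 5;0 0 0 0 0 0 5'; python3 snap.py side s1 top t1;python3 - <<'E'
from h import *
p,*_=load('pics/top1.npz') if 0 else load('pics/t1.npz')
q,*_=load('pics/s1.npz')
a=cv2.resize(p[190:270,210:290],None,fx=5,fy=5); b=cv2.resize(q[130:230,170:270],None,fx=4,fy=4)
cv2.imwrite('pics/c3.png',np.hstack([a,b])[:,:,::-1])
E
```

```text
t: 3.55
eef_pos: [0.44, 0.1284, 0.1588]
tool_rot: [-0.483, 0.521, -0.476, -0.519]
contact_force: [0.9, 0.4, -1.2]
gripper_width: 0.125
{'t': 3.55, 'q': [-0.6954, 0.2122, 0.3141, 2.1527, -0.0946, 0.779, 1.3302], 'eef_pos': [0.44, 0.1284, 0.1588], 'tool_rot': [-0.4829, 0.5208, -0.4761, -0.5186], 'contact_force': [0.8722, 0.3818, -1.2245], 'gripper_width': 0.125}
```

View pics/c3.png

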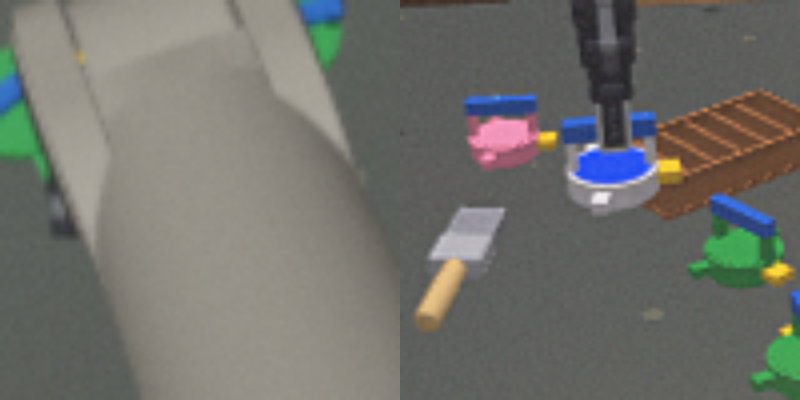

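Side crop: the blue holder hangs level from its bar in the gripper. The top view of it is blocked by the arm.

```bash
python3 - <<'E'
from h import *; from station import bot
o=bot.get_obs(); M=R_(o['tool_rot']).as_matrix(); print(M.round(3), np.degrees(np.arctan2(M[1,2],M[0,2])))
print(o['eef_pos'],delta(o,[.4605,-.128,.170],yawR(97.3)))
E
```

```text
[[ 0.003 -0.997 -0.081]
 [ 0.002 -0.081  0.997]
 [-1.    -0.003  0.002]] 94.65311552194741
[0.43716774 0.12772887 0.15474931] (array([ -15.7,   -2.6, -256.8]), array([-0.44,  0.02,  0.03]))
```

```bash
python3 -m jog '-16 0 -30 0 0 0 5;0 0 -38 0 0 0 5;0 0 -38 0 0 0 5;0 0 -38 0 0 0 5;0 0 -38 0 0 0 5'; python3 -m jog '0 -3 -38 0 0 0 5;0 0 -37 -0.4 0 0 5;0 0 0 0 0 0 5;0 0 0 0 0 0 5;0 0 0 0 0 0 5'; python3 snap.py wrist w4 side s4;python3 - <<'E'
from h import *
q,*_=load('pics/s4.npz')
cv2.imwrite('pics/c4.png',cv2.resize(q[150:310,165:325],None,fx=4,fy=3.7)[:,:,::-1])
E
```

```text
t: 4.15
eef_pos: [0.4502, -0.0555, 0.1682]
tool_rot: [0.479, -0.519, 0.48, 0.521]
contact_force: [0.1, 1.2, -1.5]
gripper_width: 0.132
t: 4.65
eef_pos: [0.4598, -0.1274, 0.1684]
tool_rot: [0.468, -0.529, 0.468, 0.531]
contact_force: [-0.3, -0.0, -2.1]
gripper_width: 0.128
{'t': 4.65, 'q': [-0.2621, 0.2448, 0.4682, 2.1031, -0.1494, 0.827, 1.9906], 'eef_pos': [0.4598, -0.1274, 0.1684], 'tool_rot': [0.4677, -0.5293, 0.4684, 0.5307], 'contact_force': [-0.2572, -0.0176, -2.1], 'gripper_width': 0.128}
```

View pics/c4.png

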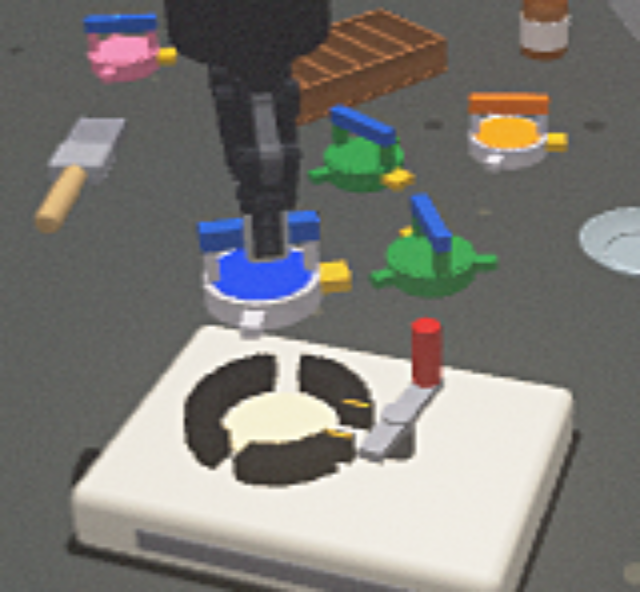

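View pics/w4.png

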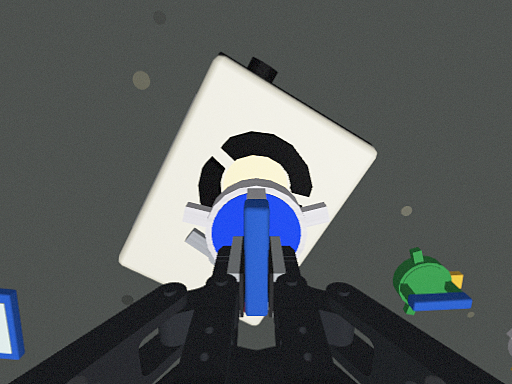

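Wrist view: holder gripped, bar running from (257,200) to (256,315), glass at about (256,230), and the seat collar partly visible above it at (255,170). Side view: the holder hangs level above the seat.

```bash
python3 - <<'E'
from h import *; from station import bot
from scipy.optimize import least_squares
o=bot.get_obs(); print(o['eef_pos'])
p,d,T,K,D=load('pics/w4.npz'); h=hsv(p);H,S,V=h[...,0],h[...,1],h[...,2]
box=np.zeros(H.shape,bool); box[185:330,200:310]=1
zt=o['eef_pos'][2]-.035
bar=(box&(H>=105)&(H<=109)&(S>120)).astype(np.uint8)
bar=cv2.morphologyEx(bar,cv2.MORPH_OPEN,np.ones((7,7),np.uint8))
n,l,s,c=cv2.connectedComponentsWithStats(bar);print(s.tolist()); i=1+np.argmax(s[1:,4]); yy,xx=np.nonzero(l==i)
P=onplane(np.c_[xx,yy],zt+.054,T,K,D)[:,:2]; print('bar',cv2.minAreaRect(P.astype(np.float32)))
print(d[210:310:20,256])
# height check from depth of bar and glass
for (u,v) in [(256,230),(256,260),(225,215),(290,215),(230,170)]:
    oo,dd=ray([[u,v]],T,K,D); fwd=-T[:3,2]; s_=d[v,u]/(dd[0]@fwd); print((u,v),(oo+dd[0]*s_).round(4))
# collar in wrist
m=np.zeros(H.shape,bool); m[125:205,195:320]=V[125:205,195:320]<60
cs,_=cv2.findContours(m.astype(np.uint8),cv2.RETR_EXTERNAL,cv2.CHAIN_APPROX_NONE)
pts=np.vstack([c for c in cs if cv2.contourArea(c)>60]).reshape(-1,2); W=onplane(pts,.061,T,K,D)[:,:2]
c0=np.array([.458,-.1285])
for it in range(8):
    r=np.linalg.norm(W-c0,axis=1); oo_=W[abs(r-.05)<.004]; ii=W[abs(r-.032)<.004]
    q=least_squares(lambda q:np.r_[np.linalg.norm(oo_-q[:2],axis=1)-q[2],np.linalg.norm(ii-q[:2],axis=1)-q[3]],[*c0,.05,.032],loss='soft_l1',f_scale=.001).x; c0=q[:2]
print('collar wrist',q.round(4),len(oo_),len(ii))
# glass rays in wrist: blue boundary circle
gl=(box&(H>=105)&(H<=125)&(S>150)).astype(np.uint8)
# side
p,d,T,K,D=load('pics/s4.npz'); h=hsv(p);H,S,V=h[...,0],h[...,1],h[...,2]
box=np.zeros(H.shape,bool); box[200:240,210:260]=1
gl=(box&(H>=105)&(H<=125)&(S>150)&(p[...,1]<100)).astype(np.uint8)
n,l,s,c=cv2.connectedComponentsWithStats(gl); i=1+np.argmax(s[1:,4]); print(s[i])
yy,xx=np.nonzero(l==i); P=onplane(np.c_[xx,yy],zt+.02,T,K,D)[:,:2]
hull=cv2.convexHull(P.astype(np.float32)); print('side glass',cv2.fitEllipse(hull),P[:,0].min(),P[:,0].max(),P[:,1].min(),P[:,1].max())
yel=np.zeros(H.shape,bool); yel[205:235,240:256]=((H>15)&(H<32)&(S>120)&(V>110))[205:235,240:256]
for c,a in blobs(yel): print('tab',c,a,onplane([c],zt+.014,T,K,D))
# collar in side view
m=np.zeros(H.shape,bool); m[238:285,205:262]=V[238:285,205:262]<75
cs,_=cv2.findContours(m.astype(np.uint8),cv2.RETR_EXTERNAL,cv2.CHAIN_APPROX_NONE)
pts=np.vstack([c for c in cs if cv2.contourArea(c)>40]).reshape(-1,2); W=onplane(pts,.061,T,K,D)[:,:2]
print('side collar extents', W.min(0),W.max(0))
yel=np.zeros(H.shape,bool); yel[250:275,240:262]=((H>15)&(H<32)&(S>120)&(V>110))[250:275,240:262]
for c,a in blobs(yel,4): print('mark',c,a,onplane([c],.061,T,K,D)[0,:2])
E
```

```text
[ 0.46024432 -0.12714751  0.16881175]
[[0, 0, 512, 384, 196608]]Traceback (most recent call last):
  File "<stdin>", line 9, in <module>
    return _wrapfunc(a, 'argmax', axis=axis, out=out, **kwds)
    return bound(*args, **kwds)
ValueError: attempt to get argmax of an empty sequence
```

```bash
cat > m.py <<'E'
import sys; from h import *
from scipy.optimize import least_squares
def collar(p,T,K,D,box,thr,c0=(.458,-.1285)):
    V=p.max(2); m=np.zeros(V.shape,np.uint8); m[box]=V[box]<thr
    cs,_=cv2.findContours(m,cv2.RETR_LIST,cv2.CHAIN_APPROX_NONE)
    cs=[c for c in cs if cv2.contourArea(c)>40]; pts=np.vstack(cs).reshape(-1,2); W=onplane(pts,.061,T,K,D)[:,:2]; c0=np.array(c0)
    for it in range(8):
        r=np.linalg.norm(W-c0,axis=1); a=W[abs(r-.049)<.005]; b=W[abs(r-.032)<.005]
        q=least_squares(lambda q:np.r_[np.linalg.norm(a-q[:2],axis=1)-q[2],np.linalg.norm(b-q[:2],axis=1)-q[3]],[*c0,.05,.032],loss='soft_l1',f_scale=.001).x; c0=q[:2]
    return q.round(4),len(a),len(b)
E
python3 - <<'E'
from m import *; from station import bot
o=bot.get_obs(); zt=o['eef_pos'][2]-.035
p,d,T,K,D=load('pics/w4.npz'); h=hsv(p);H,S,V=h[...,0],h[...,1],h[...,2]
print(h[250,210:305:6].tolist())
print(d[205:310:15,256])
for (u,v) in [(256,210),(256,230),(256,260),(225,215),(290,215),(230,170)]:
    oo,dd=ray([[u,v]],T,K,D); fwd=-T[:3,2]; s_=d[v,u]/(dd[0]@fwd); print((u,v),(oo+dd[0]*s_).round(4))
box=np.zeros(H.shape,bool); box[185:330,235:280]=1
bar=(box&(H>=100)&(H<=125)&(S>150)&(V<225)&(V>130)).astype(np.uint8)
bar=cv2.morphologyEx(bar,cv2.MORPH_OPEN,np.ones((7,7),np.uint8))
n,l,s,c=cv2.connectedComponentsWithStats(bar);print(s.tolist()); i=1+np.argmax(s[1:,4]); yy,xx=np.nonzero(l==i)
P=onplane(np.c_[xx,yy],zt+.054,T,K,D)[:,:2]; print('bar',cv2.minAreaRect(P.astype(np.float32)))
print('wrist collar',collar(p,T,K,D,(slice(125,205),slice(195,320)),60))
p,d,T,K,D=load('pics/s4.npz'); h=hsv(p);H,S,V=h[...,0],h[...,1],h[...,2]
print('side collar',collar(p,T,K,D,(slice(236,275),slice(205,262)),75))
box=np.zeros(H.shape,bool); box[200:240,210:260]=1
gl=(box&(H>=105)&(H<=125)&(S>150)&(p[...,1]<100)).astype(np.uint8)
n,l,s,c=cv2.connectedComponentsWithStats(gl); i=1+np.argmax(s[1:,4]); print(s[i])
yy,xx=np.nonzero(l==i); P=onplane(np.c_[xx,yy],zt+.02,T,K,D)[:,:2]
print('side glass',P[:,0].min(),P[:,0].max(),P[:,1].min(),P[:,1].max())
yel=np.zeros(H.shape,bool); yel[205:235,240:256]=((H>15)&(H<32)&(S>120)&(V>110))[205:235,240:256]
for c,a in blobs(yel): print('tab',c,a,onplane([c],zt+.014,T,K,D))
yel=np.zeros(H.shape,bool); yel[250:275,240:262]=((H>15)&(H<32)&(S>120)&(V>110))[250:275,240:262]
for c,a in blobs(yel,4): print('mark',c,a,onplane([c],.061,T,K,D)[0,:2])
E
```

```text
[[128, 4, 233], [113, 246, 251], [120, 75, 34], [138, 44, 29], [98, 10, 102], [85, 16, 93], [110, 190, 192], [110, 200, 207], [110, 193, 210], [110, 194, 212], [14, 156, 18], [102, 12, 104], [105, 16, 62], [98, 70, 29], [115, 217, 100], [128, 5, 224]]
[0.1357131  0.13273732 0.13648768 0.13930485 0.14252353 0.14412904
 0.14815599]
(256, 210) [ 0.4292 -0.1332  0.1881]
(256, 230) [ 0.439 -0.132  0.188]
(256, 260) [ 0.4543 -0.1301  0.1881]
(225, 215) [ 0.4476 -0.1487  0.1545]
(290, 215) [ 0.4429 -0.112   0.1547]
(230, 170) [ 0.4486 -0.1548  0.0463]
[[0, 0, 512, 384, 194028], [243, 208, 27, 108, 2580]]
bar ((0.4571479558944702, -0.12988285720348358), (0.05809420719742775, 0.0118869598954916), 6.652184963226318)
wrist collar (array([ 0.4593, -0.1305,  0.0489,  0.0318]), 186, 118)
side collar (array([ 0.4599, -0.1319,  0.0484,  0.0336]), 103, 47)
[215 211  27  20 266]
side glass 0.4252772431894626 0.47916745875872435 -0.1536711880659325 -0.08293940946626843
tab [248.47, 224.37] 60 [[ 0.49418625 -0.12861661  0.14781175]]
mark [253.89, 258.56] 9 [ 0.50256726 -0.13240517]
mark [249.18, 266.91] 11 [ 0.49139096 -0.15823452]
```

```bash
python3 -m jog '20 -2.4 0 0 0 0 5;20 0 0 0 0 0 5;20 0 0 0 0 0 5;5 0 0 0 0 0 5;0 0 0 0 0 0 5'; python3 -m jog '0 0 0 0 0 0 5;0 0 0 0 0 0 5;0 0 0 0 0 0 5'; python3 snap.py wrist w5 side s5;python3 - <<'E'
from m import *; from station import bot
o=bot.get_obs(); zt=o['eef_pos'][2]-.035; print(o['eef_pos'])
p,d,T,K,D=load('pics/w5.npz'); h=hsv(p);H,S,V=h[...,0],h[...,1],h[...,2]
box=np.zeros(H.shape,bool); box[185:330,235:280]=1
bar=(box&(H>=100)&(H<=125)&(S>150)&(V<225)&(V>130)).astype(np.uint8)
bar=cv2.morphologyEx(bar,cv2.MORPH_OPEN,np.ones((7,7),np.uint8))
n,l,s,c=cv2.connectedComponentsWithStats(bar); i=1+np.argmax(s[1:,4]); yy,xx=np.nonzero(l==i)
P=onplane(np.c_[xx,yy],zt+.054,T,K,D)[:,:2]; print('bar',cv2.minAreaRect(P.astype(np.float32)))
print('wrist collar',collar(p,T,K,D,(slice(110,210),slice(160,340)),60))
q,*_=load('pics/s5.npz')
cv2.imwrite('pics/c5.png',np.hstack([cv2.resize(q[200:300,185:285],None,fx=4,fy=4),cv2.resize(p[90:350,130:380],(400,400))])[:,:,::-1])
E
```

```text
t: 5.25
eef_pos: [0.4625, -0.1275, 0.1038]
tool_rot: [0.468, -0.53, 0.468, 0.531]
contact_force: [-0.3, -0.8, -1.0]
gripper_width: 0.129
t: 5.55
eef_pos: [0.4635, -0.1283, 0.105]
tool_rot: [-0.469, 0.53, -0.468, -0.529]
contact_force: [0.5, 0.8, -1.8]
gripper_width: 0.129
{'t': 5.55, 'q': [-0.2141, 0.3576, 0.4276, 2.1461, -0.2336, 0.6797, 2.066], 'eef_pos': [0.4635, -0.1283, 0.105], 'tool_rot': [-0.4687, 0.5302, -0.4679, -0.5294], 'contact_force': [0.5035, 0.7512, -1.7891], 'gripper_width': 0.1288}
[ 0.46327083 -0.12832242  0.10478241]
bar ((0.46122071146965027, -0.13068437576293945), (0.05853674188256264, 0.011954153887927532), 6.573437690734863)
wrist collar (array([ 0.4588, -0.1306,  0.0489,  0.0313]), 221, 140)
```

View pics/c5.png

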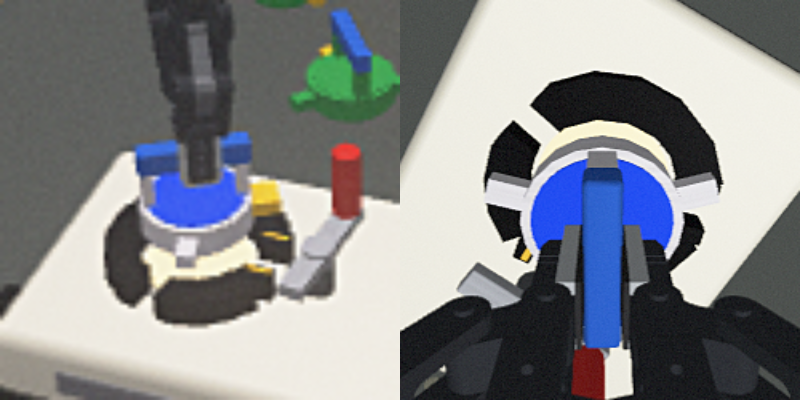

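```bash
cat >> m.py <<'E'
def glass(p,zt,T,K,D,box):
    h=hsv(p);H,S,V=h[...,0],h[...,1],h[...,2]
    b=((H>=100)&(H<=125)&(S>140)).astype(np.uint8); w=((S<45)&(V>150)).astype(np.uint8)
    # edge pixels of blue adjoining white
    e=b&cv2.dilate(w,np.ones((3,3),np.uint8)); k=np.zeros_like(e); k[box]=e[box]
    yy,xx=np.nonzero(k); W=onplane(np.c_[xx,yy],zt+.02,T,K,D)[:,:2]
    c=W.mean(0)
    q=least_squares(lambda q:np.linalg.norm(W-q[:2],axis=1)-q[2],[c[0],c[1],.025],loss='soft_l1',f_scale=.0007).x
    return q.round(4),len(W),np.abs(np.linalg.norm(W-q[:2],axis=1)-q[2]).mean().round(4)
E
python3 - <<'E'
from m import *
for f,z in (('w4',.1338),('w5',.0698)):
    p,d,T,K,D=load(f'pics/{f}.npz'); print(glass(p,z,T,K,D,(slice(180,290),slice(190,320))))
p,d,T,K,D=load('pics/s5.npz'); print(glass(p,.0698,T,K,D,(slice(235,262),slice(212,255))))
E
```

```text
(array([ 0.4581, -0.1298,  0.026 ]), 153, np.float64(0.0017))
(array([ 0.4627, -0.1306,  0.0265]), 168, np.float64(0.0018))
(array([ 0.4582, -0.1228,  0.0306]), 49, np.float64(0.0035))
```

```bash
python3 -m jog '4 2.6 0 0 0 0 5;4 0 0 0 0 0 5;2 0 0 0 0 0 5;0 0 0 0 0 0 5;0 0 0 0 0 0 5'; python3 -m jog '0 0 0 0 0 0 5;0 0 0 0 0 0 5'; python3 snap.py wrist w6;python3 - <<'E'
from m import *; from station import bot
o=bot.get_obs(); zt=o['eef_pos'][2]-.035; print(o['eef_pos'])
p,d,T,K,D=load('pics/w6.npz'); h=hsv(p);H,S,V=h[...,0],h[...,1],h[...,2]
box=np.zeros(H.shape,bool); box[185:330,235:280]=1
bar=(box&(H>=100)&(H<=125)&(S>150)&(V<225)&(V>130)).astype(np.uint8)
bar=cv2.morphologyEx(bar,cv2.MORPH_OPEN,np.ones((7,7),np.uint8))
n,l,s,c=cv2.connectedComponentsWithStats(bar); i=1+np.argmax(s[1:,4]); yy,xx=np.nonzero(l==i)
P=onplane(np.c_[xx,yy],zt+.054,T,K,D)[:,:2]; print('bar',cv2.minAreaRect(P.astype(np.float32)))
print('wrist collar',collar(p,T,K,D,(slice(110,210),slice(160,340)),60))
print(glass(p,zt,T,K,D,(slice(180,290),slice(190,320))))
cv2.imwrite('pics/c6.png',cv2.resize(p[90:350,130:380],(600,600))[:,:,::-1])
E
```

```text
t: 6.15
eef_pos: [0.4604, -0.1287, 0.0942]
tool_rot: [0.468, -0.53, 0.468, 0.53]
contact_force: [-0.0, -0.2, -1.7]
gripper_width: 0.131
t: 6.35
eef_pos: [0.4605, -0.1286, 0.0944]
tool_rot: [-0.468, 0.53, -0.468, -0.53]
contact_force: [-0.6, -0.0, -1.4]
gripper_width: 0.131
{'t': 6.35, 'q': [-0.2043, 0.3733, 0.4185, 2.1578, -0.246, 0.6545, 2.0788], 'eef_pos': [0.4605, -0.1286, 0.0944], 'tool_rot': [-0.4684, 0.5299, -0.4682, -0.5297], 'contact_force': [-0.6404, -0.0217, -1.4184], 'gripper_width': 0.1307}
[ 0.46046398 -0.12861591  0.09435849]
bar ((0.458035945892334, -0.13104462623596191), (0.05836921185255051, 0.011931944638490677), 6.563961029052734)
wrist collar (array([ 0.4579, -0.1308,  0.0483,  0.0307]), 208, 126)
(array([ 0.4593, -0.131 ,  0.0263]), 168, np.float64(0.002))
```

View pics/c6.png

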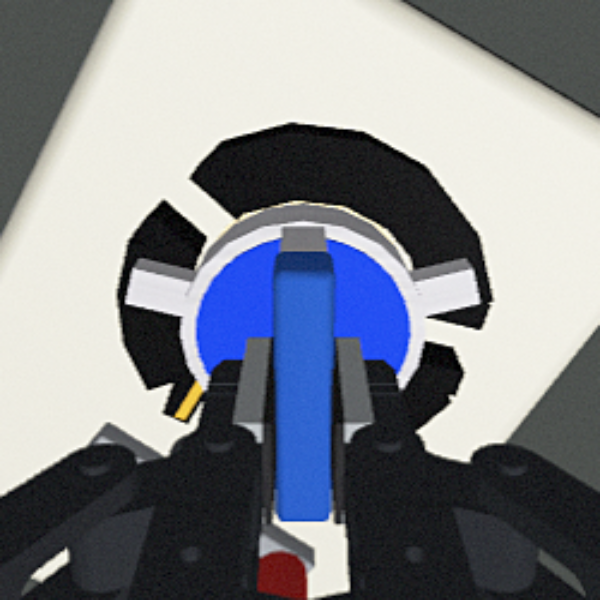

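The crop shows the holder concentric with the collar, the silver tabs above the rim about 30° from their notches. Lowering gently.

```bash
python3 -m jog '2 0 0 0 0 0 5;2 0 0 0 0 0 5;1 0 0 0 0 0 5;0 0 0 0 0 0 5';python3 -m jog '1 0 0 0 0 0 5;0 0 0 0 0 0 5;1 0 0 0 0 0 5;0 0 0 0 0 0 5'
```

```text
t: 6.8
eef_pos: [0.4608, -0.1285, 0.0892]
tool_rot: [-0.468, 0.53, -0.468, -0.53]
contact_force: [1.7, 0.6, -2.2]
gripper_width: 0.131
t: 7.2
eef_pos: [0.4608, -0.1287, 0.088]
tool_rot: [-0.469, 0.53, -0.468, -0.53]
contact_force: [-1.1, 0.5, 9.3]
gripper_width: 0.131
```

```bash
python3 -m jog '0 0 0 0 0 0 5;0 0 -0.2 0.7 0 0 5;0 0 -0.2 0.8 0 0 5;0 0 -0.2 0.8 0 0 5;0 0 0 0 0 0 5';python3 snap.py
```

```text
t: 7.7
eef_pos: [0.4611, -0.1294, 0.088]
tool_rot: [0.529, -0.469, 0.529, 0.469]
contact_force: [-0.0, -0.4, 7.1]
gripper_width: 0.131
{'t': 7.7, 'q': [-0.2474, 0.395, 0.476, 2.1634, -0.2985, 0.6436, 1.8886], 'eef_pos': [0.4611, -0.1294, 0.088], 'tool_rot': [0.5294, -0.4695, 0.5287, 0.4688], 'contact_force': [-0.0289, -0.4317, 7.0565], 'gripper_width': 0.1314}
```

```bash
python3 -m jog '0 0 -0.2 0.6 0 0 5;0 0 -0.1 0.6 0 0 5;0 0 0 0.4 0 0 5;0 0 0 0 0 0 5';python3 snap.py wrist w7; python3 - <<'E'
from m import *; from station import bot
o=bot.get_obs(); zt=o['eef_pos'][2]-.035; print(o['eef_pos']); z=R_(o['tool_rot']).as_matrix()[:,2]; print(np.degrees(np.arctan2(z[1],z[0])))
p,d,T,K,D=load('pics/w7.npz'); h=hsv(p);H,S,V=h[...,0],h[...,1],h[...,2]
box=np.zeros(H.shape,bool); box[185:330,235:280]=1
bar=(box&(H>=100)&(H<=125)&(S>150)&(V<225)&(V>130)).astype(np.uint8)
bar=cv2.morphologyEx(bar,cv2.MORPH_OPEN,np.ones((7,7),np.uint8))
n,l,s,c=cv2.connectedComponentsWithStats(bar); i=1+np.argmax(s[1:,4]); yy,xx=np.nonzero(l==i)
P=onplane(np.c_[xx,yy],zt+.054,T,K,D)[:,:2]; print('bar',cv2.minAreaRect(P.astype(np.float32)))
print('wrist collar',collar(p,T,K,D,(slice(110,210),slice(160,340)),60))
print(glass(p,zt,T,K,D,(slice(180,290),slice(190,320))))
cv2.imwrite('pics/c7.png',cv2.resize(p[90:350,130:380],(600,600))[:,:,::-1])
E
```

```text
t: 8.1
eef_pos: [0.4609, -0.1299, 0.088]
tool_rot: [0.567, -0.424, 0.566, 0.423]
contact_force: [0.3, -0.5, 6.9]
gripper_width: 0.126
{'t': 8.1, 'q': [-0.2813, 0.4027, 0.5202, 2.1655, -0.329, 0.6472, 1.7538], 'eef_pos': [0.4609, -0.1299, 0.088], 'tool_rot': [0.5665, -0.4238, 0.566, 0.4232], 'contact_force': [0.2881, -0.5212, 6.8831], 'gripper_width': 0.1264}
[ 0.4609597  -0.12986469  0.08799487]
73.63393292362886
bar ((0.45855119824409485, -0.1308193802833557), (0.01153531763702631, 0.058440376073122025), 74.33091735839844)
wrist collar (array([ 0.4572, -0.1292,  0.0478,  0.0295]), 186, 115)
(array([ 0.4603, -0.1316,  0.0267]), 170, np.float64(0.0023))
```

View pics/c7.png

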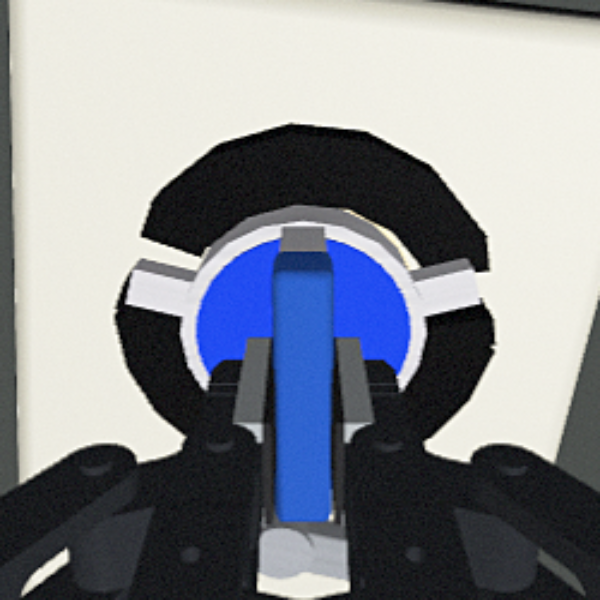

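```bash
python3 -m jog '0.2 0 0 0.3 0 0 5;0.2 0 0 0.3 0 0 5;0 0 0 0 0 0 5';python3 -m jog '0.2 0 0 0.25 0 0 5;0 0 0 0 0 0 5'
```

```text
t: 8.45
eef_pos: [0.461, -0.1302, 0.0876]
tool_rot: [0.58, -0.406, 0.579, 0.405]
contact_force: [-0.1, -0.2, 5.1]
gripper_width: 0.133
t: 8.65
eef_pos: [0.461, -0.1301, 0.0873]
tool_rot: [0.585, -0.398, 0.584, 0.398]
contact_force: [-0.2, -1.1, 4.9]
gripper_width: 0.124
```

```bash
python3 -m jog '0.5 0 0 0.15 0 0 5;0 0 0 0 0 0 5';python3 -m jog '0.5 0 0 0.15 0 0 5;0 0 0 0 0 0 5';python3 -m jog '0 0 0 0.1 0 0 5;0 0 0 0 0 0 5'
```

```text
t: 8.85
eef_pos: [0.4609, -0.1296, 0.0863]
tool_rot: [0.588, -0.394, 0.587, 0.393]
contact_force: [2.9, -1.5, 0.6]
gripper_width: 0.133
t: 9.05
eef_pos: [0.4608, -0.1296, 0.0857]
tool_rot: [0.591, -0.389, 0.59, 0.389]
contact_force: [3.9, -0.6, -0.4]
gripper_width: 0.127
t: 9.25
eef_pos: [0.4608, -0.1297, 0.0858]
tool_rot: [0.593, -0.386, 0.592, 0.386]
contact_force: [4.1, -1.1, -0.7]
gripper_width: 0.126
```

```bash
python3 -m jog '1 -0.6 0.3 0 0 0 5;1 0 0 0 0 0 5;0 0 0 0 0 0 5';python3 -m jog '1 0 0 0 0 0 5;1 0 0 0 0 0 5;0 0 0 0 0 0 5'
```

```text
t: 9.55
eef_pos: [0.461, -0.1296, 0.0835]
tool_rot: [0.592, -0.386, 0.593, 0.386]
contact_force: [2.3, -1.8, -0.4]
gripper_width: 0.13
t: 9.85
eef_pos: [0.461, -0.1296, 0.0816]
tool_rot: [0.592, -0.386, 0.593, 0.386]
contact_force: [2.7, -2.2, -0.5]
gripper_width: 0.129
```

Dropping freely, so I continue to the floor (expected TCP z about 0.080).

```bash
python3 -m jog '1 -0.3 -0.3 0 0 0 5;0.7 0 0 0 0 0 5;0 0 0 0 0 0 5';python3 -m jog '0.7 0 0 0 0 0 5;0 0 0 0 0 0 5;0 0 0 0 0 0 5';python3 snap.py wrist w8 side s8; python3 - <<'E'
from m import *
p,*_=load('pics/w8.npz');q,*_=load('pics/s8.npz')
cv2.imwrite('pics/c8.png',np.hstack([cv2.resize(q[200:300,185:285],None,fx=4,fy=4),cv2.resize(p[90:350,130:380],(400,400))])[:,:,::-1])
E
```

```text
t: 10.15
eef_pos: [0.461, -0.1299, 0.0801]
tool_rot: [0.593, -0.386, 0.593, 0.386]
contact_force: [1.4, -0.6, 3.5]
gripper_width: 0.126
t: 10.45
eef_pos: [0.461, -0.13, 0.0801]
tool_rot: [0.593, -0.385, 0.592, 0.386]
contact_force: [-1.5, 0.4, 14.6]
gripper_width: 0.128
{'t': 10.45, 'q': [-0.2962, 0.4245, 0.5427, 2.1697, -0.3681, 0.6357, 1.6612], 'eef_pos': [0.461, -0.13, 0.0801], 'tool_rot': [0.5928, -0.3854, 0.5925, 0.386], 'contact_force': [-1.4921, 0.3802, 14.6392], 'gripper_width': 0.1276}
```

View pics/c8.png

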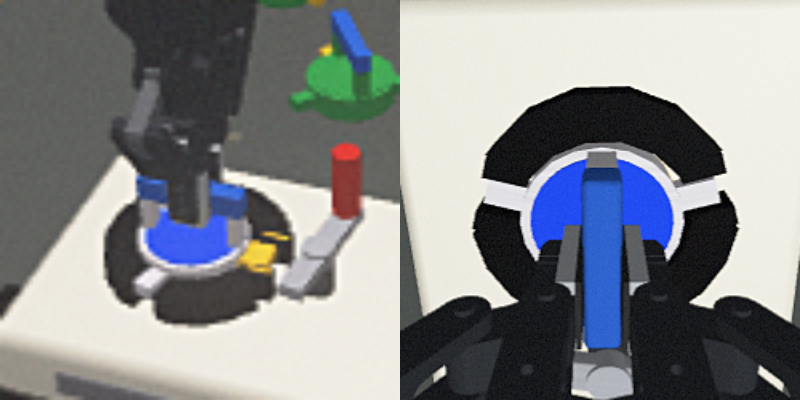

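Home: the tabs lie in their notches, z is 8 mm below the riding height, and the floor contact is about 15 N. Releasing and lifting.

```bash
python3 -m jog '-1 0 0 0 0 0 5;0 0 0 0 0 0 30;0 0 0 0 0 0 30;0 0 0 0 0 0 30';python3 -m jog '-10 0 0 0 0 0 30;-20 0 0 0 0 0 30;-40 0 0 0 0 0 30;-40 0 0 0 0 0 30;0 0 0 0 0 0 0';python3 -m jog '0 45 0 0 0 0 0;0 45 0 0 0 0 0;0 0 0 0 0 0 0;0 0 0 0 0 0 0;0 0 0 0 0 0 0';python3 snap.py wrist w9 side s9
```

```text
t: 10.95
eef_pos: [0.4604, -0.1295, 0.0799]
tool_rot: [0.592, -0.385, 0.593, 0.386]
contact_force: [1.0, -0.6, -0.4]
gripper_width: 0.355
t: 11.45
eef_pos: [0.4641, -0.1309, 0.1952]
tool_rot: [0.595, -0.387, 0.59, 0.384]
contact_force: [0.7, 0.2, -0.2]
gripper_width: 0.196
t: 11.95
eef_pos: [0.3797, -0.0936, 0.1907]
tool_rot: [0.593, -0.386, 0.592, 0.386]
contact_force: [0.1, 0.3, 0.7]
gripper_width: 0.003
{'t': 11.95, 'q': [-0.5634, 0.031, 0.6742, 2.2666, -0.0257, 0.8498, 1.282], 'eef_pos': [0.3797, -0.0936, 0.1907], 'tool_rot': [0.5929, -0.3861, 0.5922, 0.3856], 'contact_force': [0.113, 0.2903, 0.6865], 'gripper_width': 0.0027}
```

View pics/w9.png

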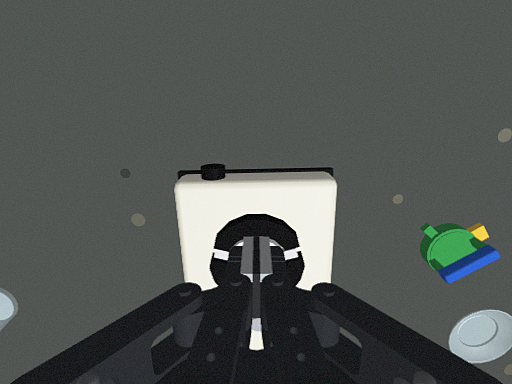

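View pics/s9.png

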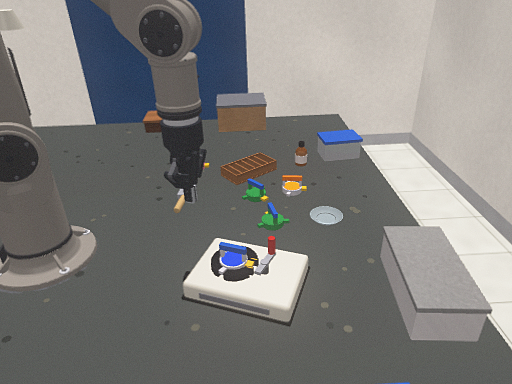

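Side view: the blue holder sits in the collar at (233,258) with the yellow tab toward the latch at (252,265), and the knob is at (271,244). The bystanders have not moved. Locating the knob next.

```bash
python3 snap.py top t9; python3 - <<'E'
from m import *; from station import bot
def red(p):
    h=hsv(p);H,S,V=h[...,0],h[...,1],h[...,2]; return ((H<6)|(H>174))&(S>140)&(V>80)
R=[]
for f in ('top0','t9','s9'):
    p,d,T,K,D=load(f'pics/{f}.npz'); b=[(c,a) for c,a in blobs(red(p),8) if 240<c[0]<375 and 180<c[1]<260]; print(f,b)
    if not b: continue
    for z in(.091,.111): print(z,onplane([b[0][0]],z,T,K,D)[0].round(4))
    if f=='s9':
        m=red(p); yy,xx=np.nonzero(m&(np.arange(512)[None]>255)&(np.arange(512)[None]<290)); print(yy.min(),yy.max(),xx.min(),xx.max())
        top=[xx[yy<=yy.min()+1].mean(),yy.min()+1.5]; print('top',onplane([top],.111,T,K,D))
    if b: R.append(ray([b[0][0]],T,K,D))
(o1,d1),(o2,d2)=R[0],R[-1]; d1=d1[0];d2=d2[0]
s=np.linalg.lstsq(np.c_[d1,-d2],o2-o1,rcond=None)[0]; print('tri',o1+s[0]*d1,o2+s[1]*d2)
E
```

```text
{'t': 12.05, 'q': [-0.5628, 0.0322, 0.6742, 2.2662, -0.0256, 0.8498, 1.2819], 'eef_pos': [0.3798, -0.0939, 0.1905], 'tool_rot': [0.5926, -0.3861, 0.5927, 0.3854], 'contact_force': [0.2585, -0.1975, 0.5067], 'gripper_width': 0.0002}
top0 [([346.83, 195.07], 30)]
0.091 [ 0.54   -0.1276  0.091 ]
0.111 [ 0.5357 -0.1238  0.111 ]
t9 [([346.79, 195.0], 29)]
0.091 [ 0.5402 -0.1275  0.091 ]
0.111 [ 0.5358 -0.1237  0.111 ]
s9 [([270.92, 244.53], 121)]
0.091 [ 0.54  -0.126  0.091]
0.111 [ 0.5378 -0.1517  0.111 ]
236 254 268 274
top [[ 0.54007891 -0.12801543  0.111     ]]
tri [ 0.5397895 -0.1273956  0.0921022] [ 0.5398322  -0.12739243  0.09211091]
```

View pics/t9.png

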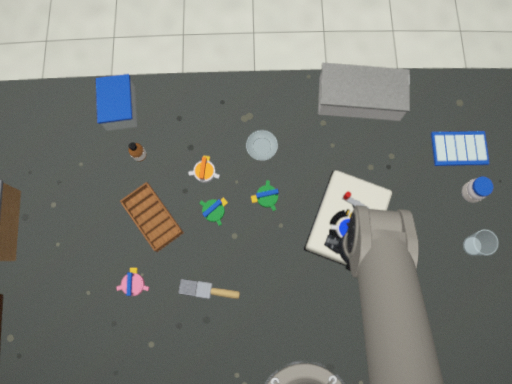

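Top view: knob at (347,195), seated holder partly visible at (345,228). Triangulation puts the knob at (0.540, -0.127), so the latch is at about 1.41 rad.

```bash
python3 - <<'E'
from m import *; from station import bot
o=bot.get_obs(); print(delta(o,[.540,-.1265,.19],yawR(67.3))); M=R_(o['tool_rot']).as_matrix(); print(M.round(3))
E
```

```text
(array([   0.4, -159.7,   35.2]), array([-0.2 , -0.01,  0.  ]))
[[ 0.    -0.914  0.405]
 [-0.001  0.405  0.914]
 [-1.    -0.    -0.001]]
```

```bash
python3 -m jog '0 -40 9 0 0 0 44;0 -40 9 0 0 0 44;0 -40 9 0 0 0 44;0 -40 8 0 0 0 44;0 0 0 0 0 0 44';python3 -m jog '30 0 0 0 0 0 44;30 0 0 0 0 0 44;0 0 0 0 0 0 44;0 0 0 0 0 0 44'; python3 snap.py wrist w10 side s10; python3 - <<'E'
from m import *
p,*_=load('pics/w10.npz');q,*_=load('pics/s10.npz')
cv2.imwrite('pics/c10.png',np.hstack([cv2.resize(q[180:300,195:315],(400,400)),cv2.resize(p[124:384,126:386],(400,400))])[:,:,::-1])
E
```

```text
t: 12.6
eef_pos: [0.5446, -0.1272, 0.1895]
tool_rot: [0.592, -0.388, 0.593, 0.385]
contact_force: [-1.1, 0.9, 0.3]
gripper_width: 0.513
t: 13.0
eef_pos: [0.539, -0.1266, 0.1303]
tool_rot: [0.592, -0.386, 0.593, 0.386]
contact_force: [0.3, -0.0, 0.6]
gripper_width: 0.517
{'t': 13.0, 'q': [-0.3621, 0.4626, 0.6207, 1.9712, -0.3617, 0.8199, 1.6139], 'eef_pos': [0.539, -0.1266, 0.1303], 'tool_rot': [0.5921, -0.3855, 0.5932, 0.3858], 'contact_force': [0.2626, -0.006, 0.5537], 'gripper_width': 0.5167}
```

View pics/c10.png

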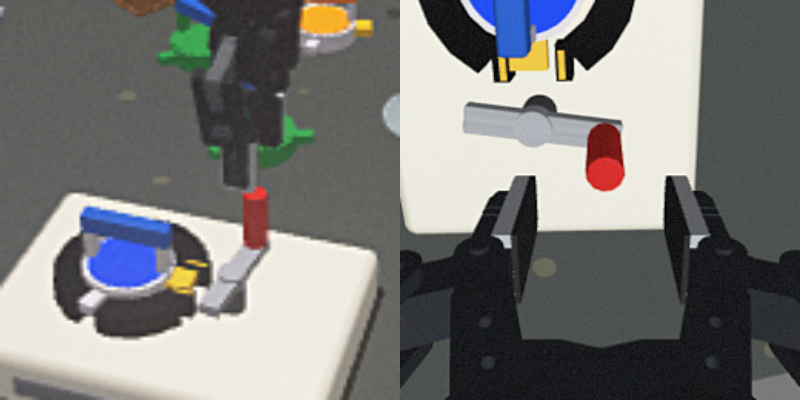

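```bash
python3 - <<'E'
from m import *; from station import bot
p,d,T,K,D=load('pics/w10.npz'); P=onplane([[259.2,236]],.111,T,K,D)[0]; o=bot.get_obs(); print(P.round(4),delta(o,[P[0],P[1],.084],R_(o['tool_rot'])))
E
python3 -m jog '20 0 0 0 0 0 44;20 0 0 0 0 0 44;6 0 0 0 0 0 44;0 0 0 0 0 0 44'
```

```text
[ 0.5411 -0.1271  0.111 ] (array([47.6, -0.9, -0. ]), array([0., 0., 0.]))
t: 13.5
eef_pos: [0.5395, -0.1262, 0.0847]
tool_rot: [0.593, -0.386, 0.593, 0.386]
contact_force: [0.4, 0.4, -0.5]
gripper_width: 0.514
```

```bash
python3 -m jog '0 0 0 0 0 0 10;0 0 0 0 0 0 10;0 0 0 0 0 0 10;0 0 0 0 0 0 10;0 0 0 0 0 0 10' 20
```

```text
t: 14.0
eef_pos: [0.5407, -0.1256, 0.0855]
tool_rot: [0.593, -0.386, 0.591, 0.386]
contact_force: [0.7, 3.5, 5.9]
gripper_width: 0.178
```

```bash
python3 -m jog '0 -3.9 -0.8 0 0 0 10;0 -3.8 -1.4 0 0 0 10;0 -3.7 -1.9 0 0 0 10;0 -3.5 -2.2 0 0 0 10;0 0 0 0 0 0 10';python3 -m jog '0 -3 -2.5 0 0 0 10;0 -2.6 -2.8 0 0 0 10;0 -2.3 -3.1 0 0 0 10;0 -2 -3.3 0 0 0 10;0 0 0 0 0 0 10'
```

```text
t: 14.5
eef_pos: [0.5529, -0.1354, 0.0855]
tool_rot: [0.594, -0.386, 0.591, 0.387]
contact_force: [2.3, 7.2, 5.3]
gripper_width: 0.18
t: 15.0
eef_pos: [0.5611, -0.1486, 0.0859]
tool_rot: [0.595, -0.388, 0.588, 0.386]
contact_force: [13.0, 8.8, -2.6]
gripper_width: 0.176
```

```bash
python3 snap.py wrist w11 side s11; python3 - <<'E'
from m import *
p,*_=load('pics/w11.npz');q,*_=load('pics/s11.npz')
cv2.imwrite('pics/c11.png',np.hstack([cv2.resize(q[180:300,195:315],(400,400)),cv2.resize(p[124:384,126:386],(400,400))])[:,:,::-1])
E
```

```text
{'t': 15.0, 'q': [-0.2671, 0.5582, 0.5605, 1.9409, -0.4326, 0.7524, 1.7025], 'eef_pos': [0.5611, -0.1486, 0.0859], 'tool_rot': [0.5955, -0.388, 0.5882, 0.3858], 'contact_force': [13.0194, 8.7682, -2.6328], 'gripper_width': 0.1764}
```

View pics/c11.png

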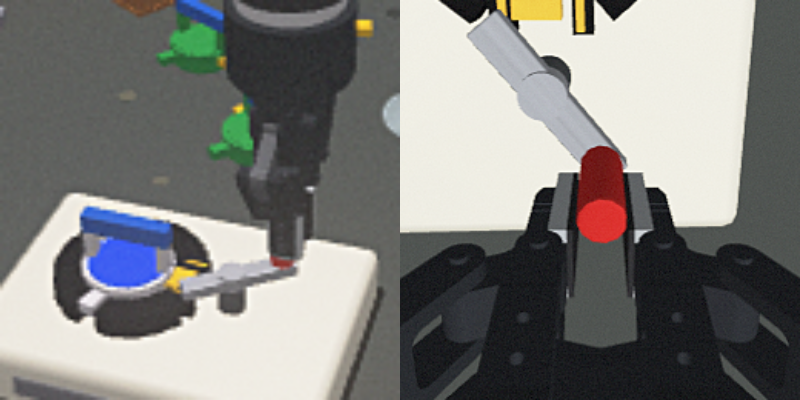

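The wrist view shows the latch arm at roughly 45°, with the knob turning stiffly in the clamped pads. I'll loosen to a cage and push with one finger instead of clamping.

```bash
python3 -m jog '0 0 0 0 0 0 22;0 0 0 0 0 0 22;0 0 0 0 0 0 22' 20; python3 snap.py wrist w12 side s12; python3 - <<'E'
from m import *
p,*_=load('pics/w12.npz');q,*_=load('pics/s12.npz')
cv2.imwrite('pics/c12.png',np.hstack([cv2.resize(q[180:300,195:315],(400,400)),cv2.resize(p[124:384,126:386],(400,400))])[:,:,::-1])
E
```

```text
t: 15.4
eef_pos: [0.5579, -0.1514, 0.0854]
tool_rot: [0.594, -0.387, 0.591, 0.385]
contact_force: [6.9, 4.9, -0.7]
gripper_width: 0.259
{'t': 15.4, 'q': [-0.2661, 0.5584, 0.5639, 1.9439, -0.4293, 0.7536, 1.7027], 'eef_pos': [0.5579, -0.1514, 0.0854], 'tool_rot': [0.594, -0.3872, 0.5905, 0.3853], 'contact_force': [6.9189, 4.9473, -0.7427], 'gripper_width': 0.2586}
```

View pics/c12.png

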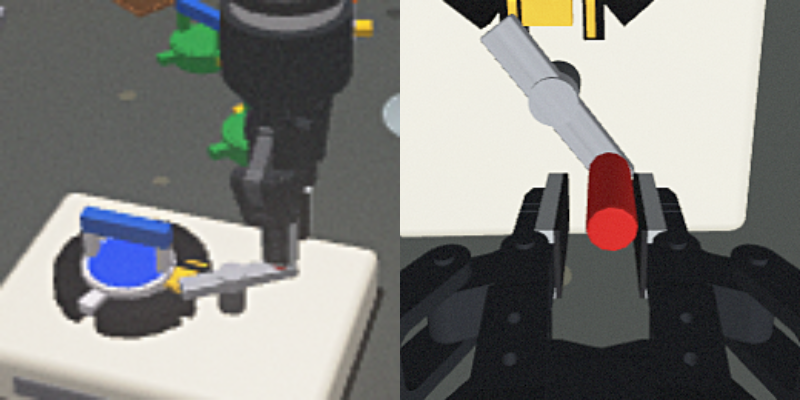

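```bash
python3 - <<'E'
from m import *; from station import bot
p,d,T,K,D=load('pics/w12.npz'); P=onplane([[263.8,272.2]],.111,T,K,D)[0]; v=P[:2]-[.5215,-.156]; print(P,np.linalg.norm(v),np.degrees(np.arctan2(v[1],v[0]))+22.7)
P=onplane([[126+155*.65,124+103*.65]],.070,T,K,D)[0]; print('pivot',P)
E
```

```text
[ 0.55668166 -0.14863817  0.111     ] 0.03594364975862854 34.518725415510346
pivot [ 0.52533291 -0.15653331  0.07      ]
```

```bash
python3 -m jog '0 -1.5 -1.5 0 0 0 22;0 -1.5 -1.5 0 0 0 22;0 -1.5 -2 0 0 0 22;0 -1 -2 0 0 0 22;0 0 0 0 0 0 22' 20; python3 -m jog '0 -1 -2 0 0 0 22;0 -0.8 -2 0 0 0 22;0 0 0 0 0 0 22'
```

```text
t: 16.0
eef_pos: [0.5578, -0.1617, 0.0849]
tool_rot: [0.593, -0.386, 0.592, 0.385]
contact_force: [2.3, 1.3, -0.5]
gripper_width: 0.258
t: 16.3
eef_pos: [0.5565, -0.1663, 0.0842]
tool_rot: [0.592, -0.386, 0.593, 0.386]
contact_force: [1.7, 0.6, 0.1]
gripper_width: 0.263
```

```bash
python3 snap.py wrist w13 side s13; python3 - <<'E'
from m import *
p,*_=load('pics/w13.npz');q,*_=load('pics/s13.npz')
cv2.imwrite('pics/c13.png',np.hstack([cv2.resize(q[180:300,195:315],(400,400)),cv2.resize(p[124:384,126:386],(400,400))])[:,:,::-1])
E
```

```text
{'t': 16.3, 'q': [-0.2396, 0.5669, 0.5644, 1.9335, -0.4283, 0.7622, 1.7238], 'eef_pos': [0.5565, -0.1663, 0.0842], 'tool_rot': [0.5924, -0.3856, 0.5929, 0.3857], 'contact_force': [1.7242, 0.6041, 0.0629], 'gripper_width': 0.2633}
```

View pics/c13.png

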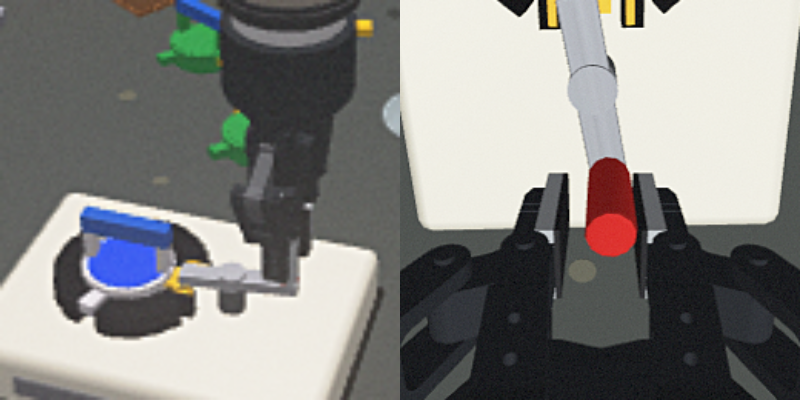

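Moves freely now, about 12° left. Pushing on to the stop.

```bash
python3 -m jog '0 -0.5 -2 0 0 0 22;0 -0.3 -2 0 0 0 22;0 0 -2 0 0 0 22;0 0 0 0 0 0 22' 20; python3 -m jog '0 0 -1.5 0 0 0 22;0 0 0 0 0 0 22'; python3 -m jog '0 0 -1.5 0 0 0 22;0 0 0 0 0 0 22'
```

```text
t: 16.8
eef_pos: [0.5553, -0.1714, 0.0842]
tool_rot: [0.593, -0.386, 0.592, 0.386]
contact_force: [1.8, 1.5, -0.9]
gripper_width: 0.256
t: 17.0
eef_pos: [0.5552, -0.1716, 0.0842]
tool_rot: [0.593, -0.386, 0.592, 0.387]
contact_force: [3.3, 3.9, -1.1]
gripper_width: 0.259
t: 17.2
eef_pos: [0.5552, -0.1717, 0.0842]
tool_rot: [0.593, -0.386, 0.591, 0.387]
contact_force: [3.3, 6.9, -1.5]
gripper_width: 0.255
```

```bash
python3 -m jog '0 0 2 0 0 0 26;0 0 1.5 0 0 0 28;0 0 0 0 0 0 28;0 0 0 0 0 0 28' 20; python3 snap.py wrist w14; python3 -m jog '-20 0 0 0 0 0 28;-40 0 0 0 0 0 28;-40 0 0 0 0 0 28;-40 0 0 0 0 0 28;0 0 0 0 0 0 28';python3 -m jog '0 45 0 0 0 0 28;0 45 0 0 0 0 28;0 45 30 0 0 0 28;0 0 40 0 0 0 28;0 0 40 0 0 0 28';python3 -m jog '0 0 40 0 0 0 28;0 0 40 0 0 0 28;0 0 0 0 0 0 28;0 0 0 0 0 0 28'; python3 snap.py top t15 side s15 wrist w15; python3 - <<'E'
from m import *
p,*_=load('pics/w14.npz');q,*_=load('pics/s15.npz');t,*_=load('pics/t15.npz')
cv2.imwrite('pics/c15.png',np.hstack([cv2.resize(q[210:310,185:310],(400,320)),cv2.resize(p[124:384,126:386],(400,320))])[:,:,::-1])
cv2.imwrite('pics/c16.png',cv2.resize(t[160:280,290:410],(600,600),interpolation=cv2.INTER_CUBIC)[:,:,::-1])
E
```

```text
t: 17.6
eef_pos: [0.5552, -0.1715, 0.0843]
tool_rot: [0.592, -0.386, 0.593, 0.386]
contact_force: [-0.4, -0.7, -0.1]
gripper_width: 0.326
{'t': 17.6, 'q': [-0.2302, 0.567, 0.5643, 1.9331, -0.4283, 0.7622, 1.7331], 'eef_pos': [0.5552, -0.1715, 0.0843], 'tool_rot': [0.5925, -0.3858, 0.5928, 0.3856], 'contact_force': [-0.3766, -0.7264, -0.0628], 'gripper_width': 0.3258}
t: 18.15
eef_pos: [0.5583, -0.1729, 0.2297]
tool_rot: [0.595, -0.388, 0.59, 0.383]
contact_force: [0.5, -0.5, 0.3]
gripper_width: 0.328
t: 18.65
eef_pos: [0.4775, -0.0181, 0.2243]
tool_rot: [0.593, -0.385, 0.592, 0.386]
contact_force: [0.1, -0.3, 0.2]
gripper_width: 0.327
t: 19.05
eef_pos: [0.5108, 0.0542, 0.2236]
tool_rot: [0.592, -0.386, 0.593, 0.386]
contact_force: [0.6, -1.3, -0.8]
gripper_width: 0.33
{'t': 19.05, 'q': [-0.7434, 0.2438, 0.6115, 1.9759, -0.1675, 0.9726, 1.1053], 'eef_pos': [0.5108, 0.0542, 0.2236], 'tool_rot': [0.5917, -0.3865, 0.5927, 0.3863], 'contact_force': [0.6308, -1.2705, -0.8115], 'gripper_width': 0.3302}
```

View pics/c15.png

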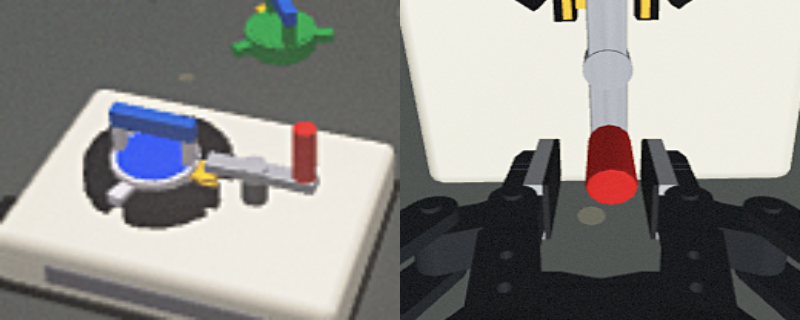

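View pics/c16.png

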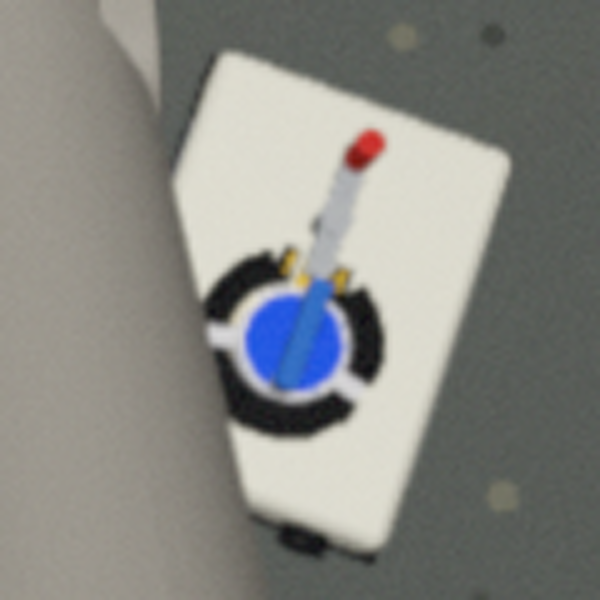

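View pics/s15.png

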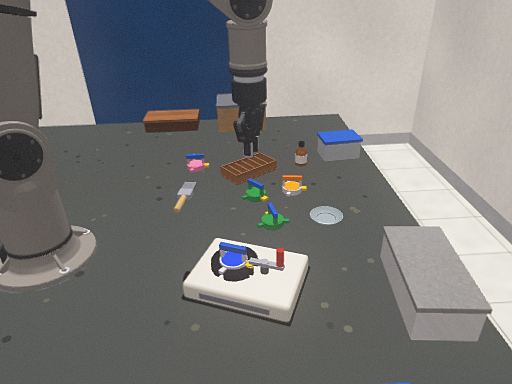

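The latch lies over the yellow tab with its knob straight out, the holder is seated with its tabs in the notches, and the bystanders are in place. A numeric check before handing in:

```bash
python3 - <<'E'
from m import *
p,d,T,K,D=load('pics/t15.npz'); h=hsv(p);H,S,V=h[...,0],h[...,1],h[...,2]
m=((H<6)|(H>174))&(S>140)&(V>80)
for c,a in blobs(m,8):
    if 330<c[0]<390:
        P=onplane([c],.0915,T,K,D)[0]; print(c,P)
        for s in ([.458,-.1284],[.4588,-.130]):
            v=P[:2]-s; print('dist',np.linalg.norm(v),'knob bearing from seat minus yaw',np.degrees(np.arctan2(v[1],v[0]))+22.7)
            pv=np.array(s)+.068*np.array([.9225,-.386]); v=P[:2]-pv; print('latch deg',np.degrees(np.arctan2(v[1],v[0]))+22.7,np.linalg.norm(v))
E
```

```text
[362.71, 189.29] [ 0.55416296 -0.17008501  0.0915    ]
dist 0.1048091380788518 knob bearing from seat minus yaw -0.7359115842970922
latch deg -2.0841967228767047 0.036824777804947674
dist 0.10344516738633835 knob bearing from seat minus yaw -0.09903518157593183
latch deg -0.27788585566555213 0.035445353590273315
```

```bash
python3 -c "
from station import bot
print(bot.hand_in()); o=bot.get_obs(); print(o['t'])"
```

```text
the job is handed in; nothing more can be done
None
the job is handed in; nothing more can be done
```

The blue filter holder is fitted and home in the lamp seat, the latch is closed over the yellow tab, and the job is handed in at about 19 s of the 54 s allowed. `hand_in` gives no verdict.

**Fitting:** I rested the holder on the rim with its yellow tab about 29° to one side of the wide notch. The height matched the rim and the contact force was about 10 N. I then turned it under 5–10 N until the tabs dropped. It went down a further 8 mm to the floor, with a peak of about 15 N.

**Latch:** Clamping the knob made it turn stiffly in the pads, with forces up to about 13–16 N. I opened the fingers to a loose cage and pushed the knob to its stop. There the position stopped changing and the force rose to about 7 N, after which I backed off and lifted clear.

**Last checks:**
- The top and side views show all three tabs in their notches and the amber filter, dish and dropper bottle in place.
- The latch angle measures between -2° and 0°, which is closed.
- The gripper is well clear of everything.
- The cameras disagreed by 1–3 mm on where the seat centre is. I settled this by visual centring and by the free drop into the notches.

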